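# Draw the straightedge out of its hooded tray

## Robot

A 7-joint arm with a two-finger parallel gripper is mounted at the origin on the work surface. World frame = base frame: x ahead of the robot, y to its left, z up, the work surface at z = 0. Lengths are in mm, angles in degrees, forces in N, time in s.
With the tool pointing down it reaches from about 400 to 850 mm from the base axis. Payload 4.5 kg.
Tool frame: the origin (TCP) lies on the centre line of the jaws, within the pads' length; the fingertips stand 17 mm ahead of it and the grasp point (between the pads) lies 2 mm behind it; z points along the fingers, y is the direction in which the jaws open and shut (so a half turn about z gives the same grasp; the last joint's range is limited). The gripper opens to 85 mm and grips with 20 to 120 N. Pads are 22 mm wide; open, the fingers measure 114 mm over their backs; the gripper's body (76 mm by 85 mm) begins 54 mm behind the grasp point. The pads swing forward as they close: fully open they stand 13 mm farther back than shut.
Start: joints at [-64.87, 39.483, -11.15, 89.685, 9.013, 51.709, -12.324], TCP at [246.13, 574.519, 248.317] pointing down, gripper open.
Joint ranges: [-172.22, 172.22], [-26.19, 119.32], [-84.43, 86.54], [7.71, 146.69], [-57.33, 237.33], [2.42, 119.75], [-152.13, 152.13]. Speed limits (degrees/s): [147.25, 147.25, 180, 180, 180, 180, 180].

## Interface

Orientations are given as a 3x3 rotation matrix whose columns are the frame's x, y, z axes.
In Python, from cell import ctrl, optics gives the robot as it stands.
- The arm moves only by the tool drive_tool, never from a script. Its arguments are lists of equal length, an entry for each row: "travel": the shift along the tool's x, y, z in mm, a list of three; "angular": the turn, a rotation vector about the tool's x, y, z in degrees, a list of three; "fingers": the opening, from -1 (shut) to 1 (fully open). A call has 1 to 12 rows; each row shifts and turns the commanded pose from where the row before left it, along the tool's axes as they then stand; what a row does not reach is not made up. A row lasts 1/10 s, in which the tool goes at most 50 mm and 8.59 degrees, less where a joint would pass 70% of its speed; a pose out of reach is approached as far as the arm can. A call with a gripper value outside its range is refused whole. The fingers move at their own pace and stop on an object; "grip_force" is the grip in N (left out, the last holds). Time passes only in rows, so rows that do not move let the fingers close. It gives the time, the measured TCP pose, the force and the opening at its end, in the units of the state.
- ctrl.observe(): the state, without advancing time (a new reading comes with each control period).
- optics.snapshot(name): name is "scene" or "top" or "wrist"; returns a dict with "frame" (400x640x3 uint8, red, green, blue), "mtx" (3x3 intrinsics, pixels), "extrinsics" (4x4, takes a point from camera to world coordinates). Camera axes: x right, y down, z forward; pixel columns grow to the right and rows downward; lengths in mm; the calibration is good to about 2 mm. The wrist camera is an equidistant fisheye: a pixel r from the principal point sees the ray r / f radians off the axis. A picture is of the moment at which its call begins. There is no depth.
- ctrl.job_done(): hands the job in, once; it reports no verdict.
Trained networks look in the newest picture that a camera, given by its name, has taken for a name from the list of things; names that differ only in an ending like _2 or _b are one class to them, and where a whole thing is asked for, a point or a joint stands for the part that bears it (a point fixed in the world has none). Each returns a list of dicts, best first, with "confidence" (0 to 1); they miss things now and then, are a little off and sometimes report something else, mostly with a low value. They report only what shows in the picture. A call takes as long as a camera call.
- optics.masks_of(query, camera): "region" (400x640 bool, what is visible of it).
- optics.mark_of(query, camera): "centre" ([x, y, z] in mm, in world coordinates, good to about 4 mm: a listed point, or the origin of a listed thing).
The state is a dict: "clock": time; "q": joint angles; "dq": joint speeds; "tau": joint torques, N m; "position": TCP position; "tool_rot": TCP orientation; "ft_force": force on the tool from outside, world axes, zero at the start; "wrist_torque": the same for the moment, N m; "finger_gap": finger opening in mm.
Only numpy, scipy, OpenCV 4.12 (cv2) and the standard library are available. Lean on these libraries where they do the work, as an engineer would, in place of code of your own. Each camera call takes 0.05 s, during which the arm holds its last target.

## Task

Take the long metal straightedge out of the desk tray: raise its open end over the lip, draw it out endwise from under the hood, and lay it flat along the middle of the sketch pad, parallel to the pad's long sides. Set it down rather than dropping it, and leave the shorter wooden rule lying where it is in the tray.

Things in the scene. Friction and masses are not known exactly. Their poses are not given: they have to be found in the camera images.
- straightedge: Bare aluminium bar, loose: 280 mm long (x), 24 mm wide (y), 10 mm thick, 0.18 kg. Origin: centre of its underside, z up; +x points to its end at the tray's lip. It lies flat on the tray floor in either lane, its last 70 to 90 mm at -x under the hood. Tipped 6 to 11 degrees about the hidden end's lower edge it clears lip and hood as it is drawn out; lifted level it hits the hood first.
- wood_rule: Bystander: thin wooden rule, loose, 200 mm long (x), 34 mm wide (y), 6 mm thick, flat in the other lane of the tray, 76 mm from the bar, middle to middle; its -x end is also under the hood. Origin: centre of its underside.
- tray: Dark steel tray, fixed, 316 (x) by 186 (y), all in mm. Origin: centre of its underside on the desk; +x points out over the lip. Floor top z = 4; inside x = -155 to 155, y = -90 to 90; lanes at about y = 38 and -38. Side walls and lip (x = 155 to 158) reach z = 26. A hood roofs x = -158 to -65: underside z = 32, top z = 35, small stationery on it to z = 47.
- pad: Sketch pad with a blue car sketch, fixed on the desk beyond the tray's lipped end: 330 mm long (x), 240 mm wide (y), 8 mm thick. Origin: centre of its underside on the desk; the paper's top is at z = 8 mm; x runs along its long sides.

How it is judged:
By the outcome, as a careful person would: the job done as asked, in the order asked, and still so for the second after the job is handed in, with the robot touching nothing.
It also fails if it takes over 38 s, if anything falls off the work surface, if the arm or the gripper's body presses on something with over 40 N, if the wrist force passes 120 N, or if a joint passes its speed limit or range.

## Working session

There is one attempt and no reset: what is moved stays moved. The work goes in short steps, Python scripts to look and compute and a tool call to move; the robot and the scene stay as the last step left them, time stands still between calls to the robot, and variables do not carry over. Pictures are saved under pics/ and viewed, and the job is handed in when it is done.

Besides the shell and the picture viewer there is one more tool, called after ">>>" by a JSON object that holds its "op" and its "data". drive_tool: Moves the arm, as the interface text tells. Its arguments: {"type":"object","properties":{"travel":{"type":"array","items":{"type":"array","items":{"type":"number"}}},"angular":{"type":"array","items":{"type":"array","items":{"type":"number"}}},"fingers":{"type":"array","items":{"type":"number"}},"grip_force":{"type":"number"}},"required":["travel","angular","fingers"]}

```bash
ls; mkdir -p pics
python3 - <<'E'
from cell import ctrl, optics
import cv2,numpy as np
s=ctrl.observe();print(s['clock'],s['position'],np.round(s['tool_rot'],3).tolist(),s['finger_gap'],s['ft_force'])
for c in ['scene','top']:
    p=optics.snapshot(c);cv2.imwrite(f'pics/{c}0.png',p['frame'][:,:,::-1])
    np.savez(f'{c}0.npz',**p)
    for n in ['straightedge','wood_rule','tray','pad']:
        print(c,n,[(np.round(d['centre'],1).tolist(),round(d['confidence'],2)) for d in optics.mark_of(n,c)][:2])
print(ctrl.observe()['clock'])
E
```

```text
pics
0.0 [245.9455105  573.87893413 247.47685845] [[-0.919, 0.394, -0.001], [0.394, 0.919, -0.002], [-0.0, -0.002, -1.0]] 85.59132532418445 [ 0.13046417  0.51576555 -0.02962253]
scene straightedge [([569.8, 229.4, 4.7], 0.79)]
scene wood_rule [([496.3, 247.8, 6.6], 0.96)]
scene tray [([530.2, 241.3, 2.8], 0.63)]
scene pad [([537.4, -217.5, -0.8], 0.95)]
top straightedge [([573.1, 229.5, 4.4], 0.73)]
top wood_rule [([491.6, 242.6, 5.0], 0.71)]
top tray [([529.4, 238.4, 0.6], 0.63)]
top pad [([535.9, -220.5, -7.5], 0.89)]
0.5
```

View pics/top0.png

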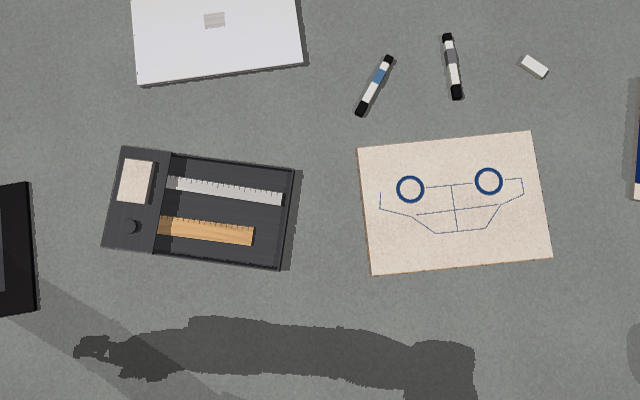

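View pics/scene0.png

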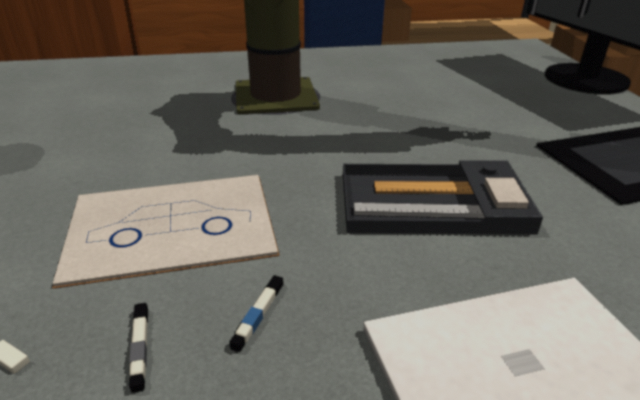

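Top view: the bar lies in the upper (+x world) lane from the hood at about (168,183) to its free end at (283,199). The rule is below it, and the pad is at right with corners (357,149), (530,130), (553,257) and (372,276). Next I fit the poses.

```bash
cat > h.py <<'E'
import numpy as np,cv2
def ray(p,uv):
    K,T=p['mtx'],p['extrinsics'];uv=np.atleast_2d(np.asarray(uv,float))
    d=np.c_[(uv-[K[0,2],K[1,2]])/[K[0,0],K[1,1]],np.ones(len(uv))]@T[:3,:3].T
    return T[:3,3],d
def onz(p,uv,z):
    o,d=ray(p,uv);return o+d*((z-o[2])/d[:,2])[:,None]
def proj(p,X):
    K,T=p['mtx'],p['extrinsics'];c=(np.atleast_2d(X)-T[:3,3])@T[:3,:3]
    return c[:,:2]/c[:,2:]*[K[0,0],K[1,1]]+[K[0,2],K[1,2]]
def rect(p,mask,z):
    v,u=np.nonzero(mask);X=onz(p,np.c_[u,v],z)[:,:2]
    (c,wh,a)=cv2.minAreaRect(X.astype(np.float32));return np.array(c),wh,a,X
E
python3 - <<'E'
from cell import ctrl, optics
from h import *
for c in ['top','scene']:
    p=dict(np.load(f'{c}0.npz'))
    print(c,p['extrinsics'][:3,3])
    for n,z in [('straightedge',14),('wood_rule',10),('tray',26),('pad',8)]:
        ms=optics.masks_of(n,c)
        if not ms: print(n,'none');continue
        m=ms[0]['region'];m=m.astype(np.uint8)
        np.save(f'm_{c}_{n}.npy',m)
        r=rect(p,m,z);X=r[3];mu=X.mean(0);w,V=np.linalg.eigh(np.cov(X.T))
        d=V[:,1]; 
        if d[1]>0:d=-d
        t=(X-mu)@d;s=(X-mu)@V[:,0]
        print(c,n,ms[0]['confidence'],m.sum(),'rect',np.round(r[0],1),np.round(r[1],1),round(r[2],2),'pca',np.round(mu,1),'ang',round(np.degrees(np.arctan2(d[1],d[0])),2),'end',np.round(mu+d*t.max(),1),'start',np.round(mu+d*t.min(),1),np.ptp(s))
E
```

```text
top [440.79714224  11.64959238 756.19369845]
top straightedge 0.73 1554 rect [564.6 197.8] [215.9  26.2] 79.83 pca [565.  196.8] ang -100.37 end [545.8  91.5] start [584.6 303.9] 26.38919909999962
top wood_rule 0.71 1812 rect [494.1 231.9] [175.5  36. ] 81.58 pca [493.4 232.5] ang -98.77 end [479.9 145.3] start [506.7 318.8] 36.50904416516882
top tray 0.73 15371 rect [535.  240.3] [326.  191.4] 81.25 pca [533.6 245.9] ang -99.91 end [504.5  79.1] start [560.7 401.3] 191.07485189909127
top pad 0.64 23591 rect [ 536.5 -219.6] [243.1 332.2] 4.53 pca [ 533.1 -220. ] ang -85.39 end [ 546.4 -385.5] start [519.7 -54.2] 243.1720174160294
scene [1240.57857607  -77.90891809  504.84132761]
scene straightedge 0.55 1569 rect [573.4 199. ] [219.  37.] 79.76 pca [573.9 200.1] ang -100.12 end [554.5  91.1] start [593.  306.7] 37.262759511979525
scene wood_rule 0.94 1135 rect [499.2 232.7] [177.3  44.8] 81.85 pca [499.7 231.3] ang -98.74 end [486.4 145. ] start [513.4 320.3] 44.853463224920375
scene tray 0.97 10344 rect [543.9 239.8] [328.3 235.8] 81.82 pca [558.2 246.3] ang -95.47 end [541.4  70.5] start [573.5 406.4] 237.0018095270421
scene pad 0.74 17932 rect [ 542.1 -219.2] [252.7 329.2] 4.46 pca [ 557.5 -224. ] ang -85.53 end [ 569.9 -382.1] start [544.2 -53.9] 252.75044119202985
```

>>> {"op": "drive_tool", "data": {"travel": [[0,0,0],[0,0,0],[0,0,0],[0,0,0],[0,0,0],[0,0,0],[0,0,0],[0,0,0],[0,0,0]], "angular": [[0,0,8.55],[0,0,8.55],[0,0,8.55],[0,0,8.55],[0,0,8.55],[0,0,8.55],[0,0,8.55],[0,0,8.55],[0,0,8.55]], "fingers": [0.06,0.06,0.06,0.06,0.06,0.06,0.06,0.06,0.06]}}

```text
clock: 1.8
position: [246.0, 574.6, 248.3]
tool_rot: [[0.182, 0.983, -0.0], [0.983, -0.182, 0.0], [0.0, -0.0, -1.0]]
ft_force: [0.5, 0.5, -1.0]
finger_gap: 45.2
```

>>> {"op": "drive_tool", "data": {"travel": [[-27,34.6,0],[-27,34.6,0],[-27,34.6,0],[-27,34.6,0],[-27,34.6,0],[-27,34.6,0],[-27,34.6,0],[-27,34.6,0],[-27,34.6,0],[-27,34.6,0],[-27,34.6,0],[0,0,0]], "angular": [[0,0,0],[0,0,0],[0,0,0],[0,0,0],[0,0,0],[0,0,0],[0,0,0],[0,0,0],[0,0,0],[0,0,0],[0,0,0],[0,0,0]], "fingers": [0.06,0.06,0.06,0.06,0.06,0.06,0.06,0.06,0.06,0.06,0.06,0.06]}}

```text
clock: 3.0
position: [573.5, 206.8, 248.7]
tool_rot: [[0.187, 0.982, 0.005], [0.982, -0.187, -0.005], [-0.004, 0.006, -1.0]]
ft_force: [-0.9, -0.4, 0.4]
finger_gap: 45.0
```

Run:
```python
from cell import ctrl, optics
import cv2,numpy as np
p=optics.snapshot('wrist');cv2.imwrite('pics/w1.png',p['frame'][:,:,::-1]);np.savez('w1.npz',**p)
s=ctrl.observe();print(s['clock'],s['position'],np.round(s['tool_rot'],4).tolist(),s['finger_gap'],s['ft_force'],np.round(s['q'],1))
m=optics.mark_of('straightedge','wrist');print(m)
m=optics.masks_of('straightedge','wrist')
if m:
  # fisheye -> world at z=14
  v,u=np.nonzero(m[0]['region']);K,T=p['mtx'],p['extrinsics']
  a=np.c_[u-K[0,2],v-K[1,2]]/K[0,0];r=np.hypot(*a.T);d=np.c_[a/r[:,None]*np.sin(r)[:,None],np.cos(r)]@T[:3,:3].T
  o=T[:3,3];X=(o+d*((14-o[2])/d[:,2])[:,None])[:,:2]
  print(m[0]['confidence'],len(u),cv2.minAreaRect(X.astype(np.float32)),o)
  mu=X.mean(0);w,V=np.linalg.eigh(np.cov(X.T));dd=V[:,1];dd*=-np.sign(dd[1]);t=(X-mu)@dd
  print(mu,np.degrees(np.arctan2(dd[1],dd[0])),mu+dd*t.max(),mu+dd*t.min())
```

```text
3.05 [570.86407722 210.88838554 248.39300029] [[0.1831, 0.9831, 0.0018], [0.9831, -0.1831, -0.0019], [-0.0016, 0.0021, -1.0]] 45.41052408216025 [-0.19511928  0.59533645 -0.01038542] [-29.   38.2   7.7  93.3  -6.1  48.8 -29.5]
[{'centre': [567.3, 233.7, 4.3], 'confidence': 0.55}]
0.96 3307 ((565.75, 196.00405883789062), (207.4974822998047, 25.60049819946289), 80.19574737548828) [587.36584935 283.95406346 374.77804111]
[566.61168167 201.19486699] -99.71361631226964 [548.21683946  93.7343823 ] [583.23119114 298.28406859]
```

View pics/w1.png

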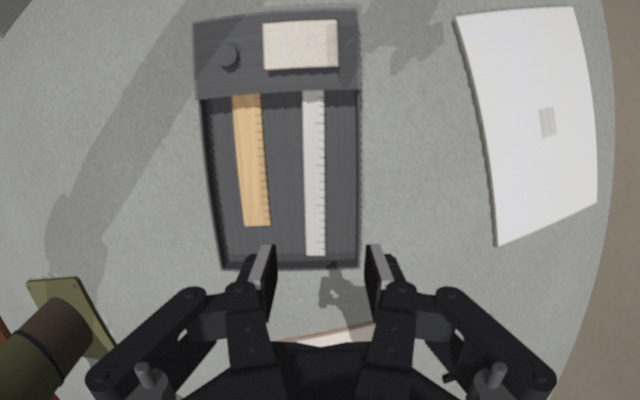

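>>> {"op": "drive_tool", "data": {"travel": [[2.8,2.2,30],[0,0,32],[0,0,32],[0,0,32],[0,0,32],[0,0,30],[0,0,0],[0,0,0],[0,0,0]], "angular": [[0,0,-0.3],[0,0,0],[0,0,0],[0,0,0],[0,0,0],[0,0,0],[0,0,0],[0,0,0],[0,0,0]], "fingers": [0.06,0.06,0.06,0.06,0.06,0.06,0.06,0.06,0.06]}}

```text
clock: 4.05
position: [572.0, 218.8, 62.1]
tool_rot: [[0.17, 0.985, 0.003], [0.985, -0.17, 0.002], [0.002, 0.002, -1.0]]
ft_force: [-0.1, 0.2, 0.5]
finger_gap: 45.1
```

Run:
```python
from cell import ctrl, optics
import cv2,numpy as np
p=optics.snapshot('wrist');cv2.imwrite('pics/w2.png',p['frame'][:,:,::-1])
s=ctrl.observe();print(s['clock'],s['position'],np.round(s['tool_rot'],4).tolist(),s['finger_gap'],s['ft_force'])
```

```text
4.1 [572.20953567 218.56004493  62.26720889] [[0.1702, 0.9854, 0.0031], [0.9854, -0.1702, 0.0016], [0.0021, 0.0028, -1.0]] 44.94056725202802 [ 0.23349009 -0.79243037  0.59773882]
```

View pics/w2.png

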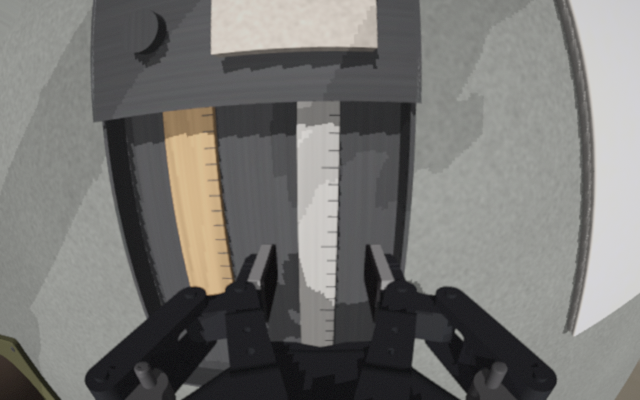

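Wrist view: the bar (columns 298–337) lies between the fingers (265 and 375), and the outer finger clears both wall and rule. I'll descend next and close.

>>> {"op": "drive_tool", "data": {"travel": [[0,-1.5,15],[0,0,15],[0,0,10],[0,0,0],[0,0,0]], "angular": [[0,0,0.2],[0,0,0],[0,0,0],[0,0,0],[0,0,0]], "fingers": [0.06,0.06,0.06,0.06,0.06]}}

```text
clock: 4.6
position: [569.3, 217.5, 19.3]
tool_rot: [[0.174, 0.985, -0.001], [0.985, -0.174, -0.0], [-0.001, -0.001, -1.0]]
ft_force: [0.6, -0.5, -0.2]
finger_gap: 45.3
```

>>> {"op": "drive_tool", "data": {"travel": [[0,0,0],[0,0,0],[0,0,0],[0,0,0],[0,0,0],[0,0,0],[0,0,0]], "angular": [[0,0,0],[0,0,0],[0,0,0],[0,0,0],[0,0,0],[0,0,0],[0,0,0]], "fingers": [-0.3,-0.6,-1,-1,-1,-1,-1], "grip_force": 80}}

```text
clock: 5.3
position: [570.3, 217.9, 21.4]
tool_rot: [[0.175, 0.985, 0.001], [0.985, -0.175, 0.001], [0.001, 0.001, -1.0]]
ft_force: [-0.5, -0.4, 11.6]
finger_gap: 21.5
```

>>> {"op": "drive_tool", "data": {"travel": [[0,0,-2],[0.6,0,-4.5],[0.6,0,-4.5],[0.6,0,-4.5],[0.6,0,-4.5],[0.6,0,-4.5],[0,0,0],[0,0,0]], "angular": [[0,0,0],[0,-1.7,0],[0,-1.7,0],[0,-1.7,0],[0,-1.7,0],[0,-1.7,0],[0,0,0],[0,0,0]], "fingers": [-1,-1,-1,-1,-1,-1,-1,-1]}}

```text
clock: 6.1
position: [569.9, 222.0, 43.9]
tool_rot: [[0.172, 0.985, -0.027], [0.974, -0.174, -0.145], [-0.148, -0.001, -0.989]]
ft_force: [-0.6, -0.0, -1.5]
finger_gap: 21.5
```

```bash
cat > look.py <<'E'
import sys
from cell import ctrl, optics
import cv2,numpy as np
n=sys.argv[1]
ps=[optics.snapshot(c)['frame'][:,:,::-1] for c in sys.argv[2:]]
for c,f in zip(sys.argv[2:],ps): cv2.imwrite(f'pics/{c}{n}.png',f)
s=ctrl.observe();print(s['clock'],s['position'],np.round(s['tool_rot'],4).tolist(),s['finger_gap'],s['ft_force'],s['wrist_torque'])
E
python3 look.py 3 scene wrist; python3 -c "
import cv2;a=cv2.imread('pics/scene3.png')[140:260,320:560];cv2.imwrite('pics/sc3z.png',cv2.resize(a,None,fx=3,fy=3,interpolation=3))"
```

```text
6.2 [570.00668603 221.1922342   44.04102798] [[0.1731, 0.9845, -0.0269], [0.9737, -0.1752, -0.1458], [-0.1483, -0.001, -0.9889]] 21.931920966200884 [ 0.07832344 -0.16157012 -1.41299684] [ 0.19041915 -0.10890585  0.0105975 ]
```

View pics/sc3z.png

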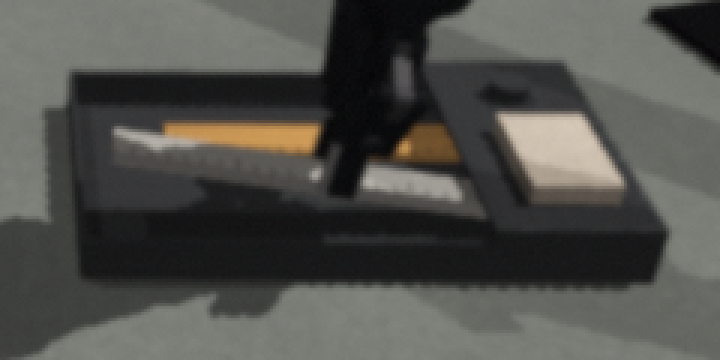

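View pics/wrist3.png

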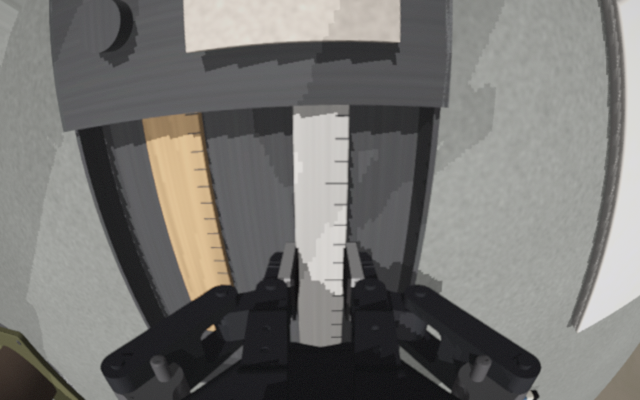

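The bar is gripped and its open end is tipped over the lip. The rule hasn't moved. I'll draw it out along its own axis.

>>> {"op": "drive_tool", "data": {"travel": [[-6,0,0],[-12,0,0],[-16,0,0],[-18,0,0],[-18,0,0],[-18,0,0],[-18,0,0],[-12,0,0],[-6,0,0],[0,0,0]], "angular": [[0,0,0],[0,0,0],[0,0,0],[0,0,0],[0,0,0],[0,0,0],[0,0,0],[0,0,0],[0,0,0],[0,0,0]], "fingers": [-1,-1,-1,-1,-1,-1,-1,-1,-1,-1]}}

```text
clock: 7.2
position: [549.0, 100.3, 63.1]
tool_rot: [[0.174, 0.984, -0.026], [0.974, -0.176, -0.146], [-0.148, 0.0, -0.989]]
ft_force: [-0.1, -0.1, -2.1]
finger_gap: 21.4
```

```bash
python3 look.py 4 scene top; python3 -c "
import cv2;a=cv2.imread('pics/scene4.png')[100:260,240:560];cv2.imwrite('pics/sc4z.png',cv2.resize(a,None,fx=2.5,fy=2.5,interpolation=3))"
```

```text
7.3 [549.30173427 102.35043769  62.77337648] [[0.1716, 0.9849, -0.0252], [0.9742, -0.1734, -0.1443], [-0.1465, 0.0002, -0.9892]] 21.66431084211827 [ 0.10056425  0.54578262 -2.11299123] [ 0.17000873 -0.02794346  0.0440042 ]
```

View pics/sc4z.png

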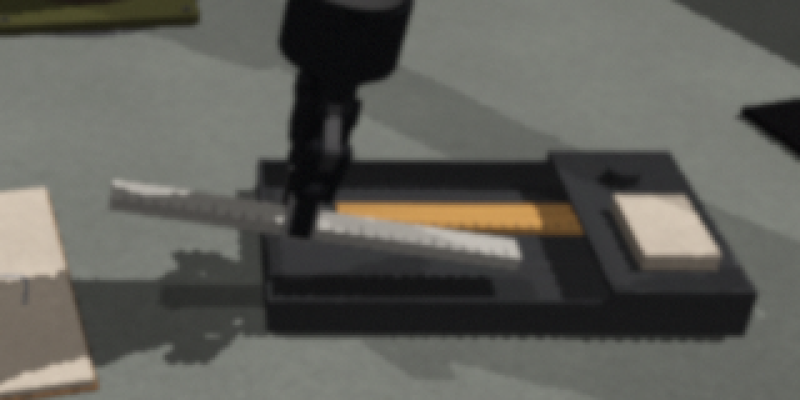

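View pics/top4.png

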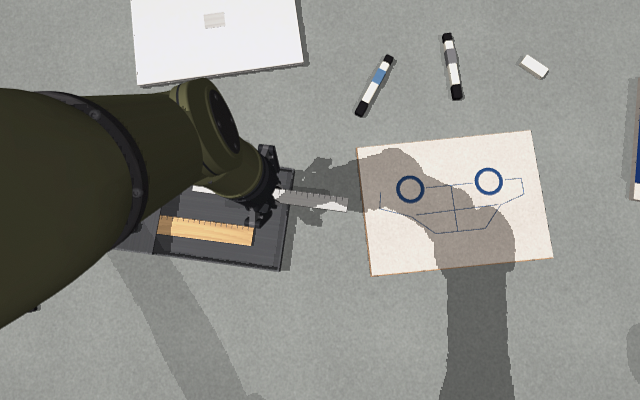

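It's clear of the hood with the full weight in hand. I'll keep drawing along the axis until the tail passes the lip.

>>> {"op": "drive_tool", "data": {"travel": [[-8,0,0],[-16,0,0],[-22,0,0],[-25,0,0],[-25,0,0],[-25,0,0],[-25,0,0],[-25,0,0],[-18,0,0],[-10,0,0],[-5,0,0],[0,0,0]], "angular": [[0,0,0],[0,0,0],[0,0,0],[0,0,0],[0,0,0],[0,0,0],[0,0,0],[0,0,0],[0,0,0],[0,0,0],[0,0,0],[0,0,0]], "fingers": [-1,-1,-1,-1,-1,-1,-1,-1,-1,-1,-1,-1]}}

```text
clock: 8.5
position: [513.7, -97.8, 93.1]
tool_rot: [[0.173, 0.985, -0.026], [0.974, -0.175, -0.145], [-0.148, 0.0, -0.989]]
ft_force: [-0.6, -0.3, -2.2]
finger_gap: 21.5
```

```bash
python3 look.py 5 scene wrist
```

```text
8.6 [514.12107353 -96.24985429  92.8254751 ] [[0.171, 0.9849, -0.0254], [0.9743, -0.1729, -0.1446], [-0.1468, -0.0, -0.9892]] 21.63612846381275 [-0.49088625  0.08316649 -1.84188864] [ 0.18611858 -0.03014875  0.02285539]
```

View pics/scene5.png

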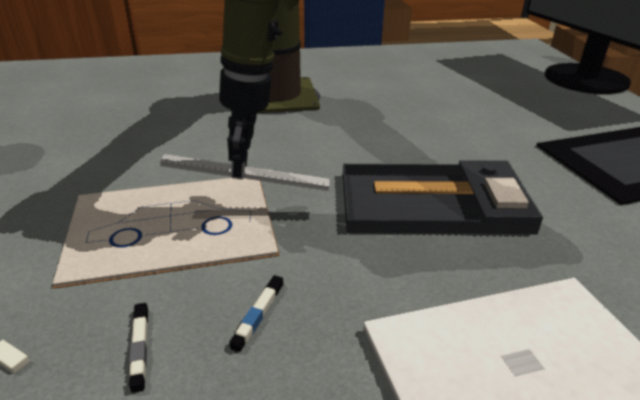

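View pics/wrist5.png

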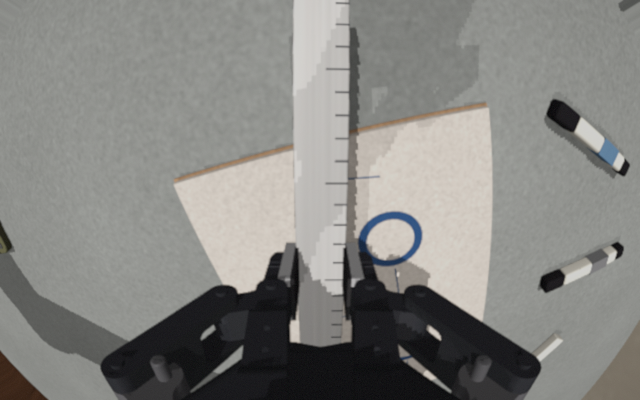

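The bar is fully out and the rule is undisturbed. Next: level it, turn it to the pad's direction, and move over the pad.

>>> {"op": "drive_tool", "data": {"travel": [[0,0,0],[0,0,0],[0,0,0],[0,0,0],[0,0,0],[0,0,0],[0,0,0],[0,0,0],[0,0,0],[0,0,0],[0,0,0]], "angular": [[0,1.7,0],[0,1.7,0],[0,1.7,0],[0,1.7,0],[0,1.7,0],[0,0,-2.9],[0,0,-2.9],[0,0,-2.9],[0,0,-2.9],[0,0,-2.9],[0,0,0]], "fingers": [-1,-1,-1,-1,-1,-1,-1,-1,-1,-1,-1]}}

```text
clock: 9.7
position: [513.9, -97.2, 93.0]
tool_rot: [[-0.08, 0.997, -0.0], [0.997, 0.08, 0.0], [0.0, 0.0, -1.0]]
ft_force: [0.0, -0.5, -1.8]
finger_gap: 21.7
```

>>> {"op": "drive_tool", "data": {"travel": [[-6,0.5,0],[-14,1.5,0],[-20,2,2],[-25,2,5],[-25,2,8],[-23,2,10],[-14,1.5,10],[-8,1,8],[-2,0,4],[0,0,0],[0,0,0],[0,0,0]], "angular": [[0,0,0],[0,0,0],[0,0,0],[0,0,0],[0,0,0],[0,0,0],[0,0,0],[0,0,0],[0,0,0],[0,0,0],[0,0,0],[0,0,0]], "fingers": [-1,-1,-1,-1,-1,-1,-1,-1,-1,-1,-1,-1]}}

```text
clock: 10.9
position: [537.4, -231.8, 46.4]
tool_rot: [[-0.079, 0.997, 0.0], [0.997, 0.079, 0.001], [0.001, 0.001, -1.0]]
ft_force: [0.3, 0.4, -1.7]
finger_gap: 21.4
```

```bash
python3 look.py 6 scene top wrist; python3 -c "
import cv2;a=cv2.imread('pics/scene6.png')[130:300,30:310];cv2.imwrite('pics/sc6z.png',cv2.resize(a,None,fx=2.8,fy=2.8,interpolation=3))"
```

```text
11.05 [ 537.25763996 -232.47071053   46.39431305] [[-0.0786, 0.9969, 0.0005], [0.9969, 0.0786, 0.0001], [0.0, 0.0005, -1.0]] 21.61788016461825 [ 0.69664063 -0.23027379 -1.81341925] [ 0.0096699   0.00179242 -0.0326131 ]
```

View pics/sc6z.png

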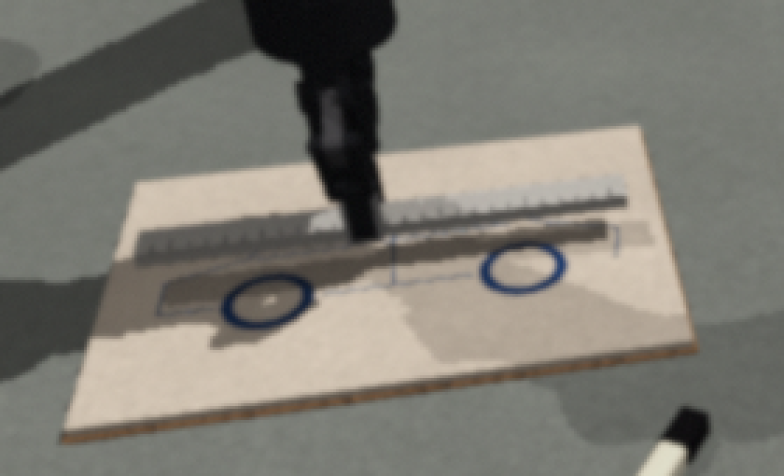

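View pics/top6.png

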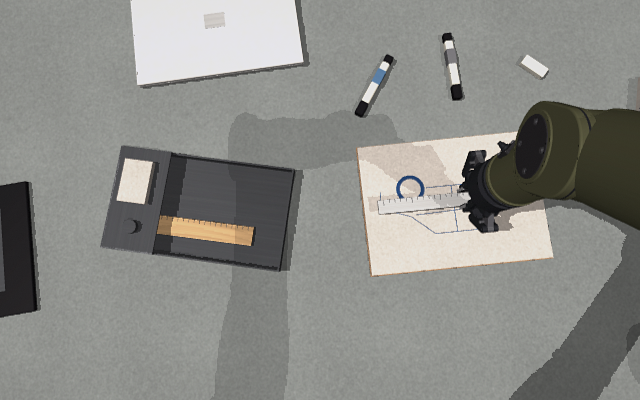

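View pics/wrist6.png

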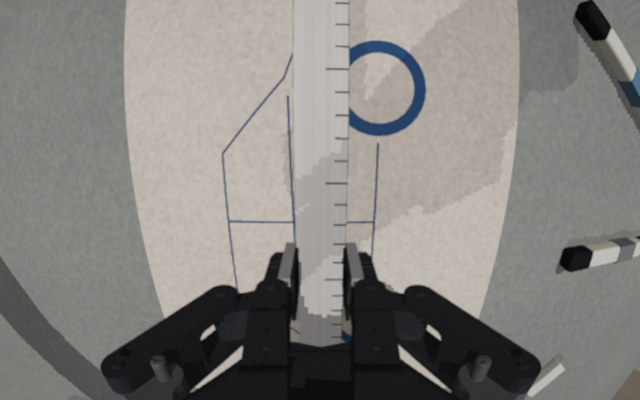

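Run:
```python
from h import *
p=dict(np.load('scene0.npz'));a=np.radians(-85.5);d=np.array([np.cos(a),np.sin(a),0]);y=np.array([-d[1],d[0],0])
c=np.array([537.26,-232.47,29])-12.7*d
for n,X in [('bar',[c+sx*140*d+sy*12*y+[0,0,z] for sx in(-1,1) for sy in(-1,1) for z in(0,10)])]:
    print(np.round((proj(p,X)-[30,130])*2.8,0).tolist())
p=dict(np.load('top0.npz'))
print(np.round(proj(p,[c-140*d+12*y+[0,0,10],c-140*d-12*y+[0,0,10]])).tolist())
```

```text
[[621.0, 185.0], [619.0, 172.0], [625.0, 207.0], [624.0, 193.0], [140.0, 244.0], [135.0, 230.0], [133.0, 268.0], [128.0, 254.0]]
[[377.0, 200.0], [379.0, 214.0]]
```

Level, parallel and centred to about 2 mm by projection. Lowering in small steps.

>>> {"op": "drive_tool", "data": {"travel": [[-1,0,5],[0,0,5],[0,0,4],[0,0,2.5],[0,0,1.5],[0,0,1],[0,0,0],[0,0,0]], "angular": [[0,0,0],[0,0,0],[0,0,0],[0,0,0],[0,0,0],[0,0,0],[0,0,0],[0,0,0]], "fingers": [-1,-1,-1,-1,-1,-1,-1,-1]}}

```text
clock: 11.85
position: [537.1, -234.0, 27.1]
tool_rot: [[-0.078, 0.997, 0.0], [0.997, 0.078, 0.0], [0.0, 0.0, -1.0]]
ft_force: [0.3, 0.2, -1.9]
finger_gap: 21.9
```

>>> {"op": "drive_tool", "data": {"travel": [[0,0,0.5],[0,0,0.5],[0,0,0]], "angular": [[0,0,0],[0,0,0],[0,0,0]], "fingers": [-1,-1,-1]}}

```text
clock: 12.15
position: [537.0, -234.0, 26.0]
tool_rot: [[-0.078, 0.997, -0.0], [0.997, 0.078, 0.0], [0.0, -0.0, -1.0]]
ft_force: [-0.7, 0.2, -2.3]
finger_gap: 21.8
```

>>> {"op": "drive_tool", "data": {"travel": [[0,0,0.5],[0,0,0]], "angular": [[0,0,0],[0,0,0]], "fingers": [-1,-1]}}

```text
clock: 12.35
position: [537.1, -234.0, 25.5]
tool_rot: [[-0.078, 0.997, 0.0], [0.997, 0.078, 0.0], [0.0, 0.0, -1.0]]
ft_force: [-0.1, -0.4, -1.7]
finger_gap: 21.8
```

>>> {"op": "drive_tool", "data": {"travel": [[0,0,0.4],[0,0,0]], "angular": [[0,0,0],[0,0,0]], "fingers": [-1,-1]}}

```text
clock: 12.55
position: [537.1, -234.0, 25.5]
tool_rot: [[-0.078, 0.997, 0.0], [0.997, 0.078, -0.0], [-0.0, 0.0, -1.0]]
ft_force: [-0.3, 0.9, 2.6]
finger_gap: 21.7
```

>>> {"op": "drive_tool", "data": {"travel": [[0,0,0.4],[0,0,0]], "angular": [[0,0,0],[0,0,0]], "fingers": [-1,-1]}}

```text
clock: 12.75
position: [537.1, -234.0, 25.5]
tool_rot: [[-0.078, 0.997, 0.0], [0.997, 0.078, -0.0], [-0.0, 0.0, -1.0]]
ft_force: [-1.8, 1.1, 6.4]
finger_gap: 21.7
```

>>> {"op": "drive_tool", "data": {"travel": [[0,0,-0.4],[0,0,0],[0,0,0],[0,0,0],[0,0,0],[0,0,0]], "angular": [[0,0,0],[0,0,0],[0,0,0],[0,0,0],[0,0,0],[0,0,0]], "fingers": [-1,-0.4,-0.3,-0.1,0.1,0.1]}}

```text
clock: 13.35
position: [537.1, -234.0, 25.0]
tool_rot: [[-0.078, 0.997, -0.0], [0.997, 0.078, 0.0], [0.0, -0.0, -1.0]]
ft_force: [-0.1, -0.5, -0.1]
finger_gap: 46.8
```

>>> {"op": "drive_tool", "data": {"travel": [[0,0,-4],[0,0,-10],[0,0,-20],[0,0,-30],[0,0,-40],[0,0,-40],[0,0,-40],[0,0,-20],[0,0,0]], "angular": [[0,0,0],[0,0,0],[0,0,0],[0,0,0],[0,0,0],[0,0,0],[0,0,0],[0,0,0],[0,0,0]], "fingers": [0.1,0.1,0.1,0.1,0.1,0.1,0.1,0.1,0.1]}}

```text
clock: 14.25
position: [539.0, -234.8, 233.4]
tool_rot: [[-0.077, 0.997, 0.008], [0.997, 0.077, -0.003], [-0.003, 0.007, -1.0]]
ft_force: [1.0, -0.3, -0.4]
finger_gap: 47.2
```

```bash
python3 look.py 7 scene wrist top
python3 - <<'E'
from cell import ctrl, optics
from h import *
from cell import optics
p=optics.snapshot('wrist');K,T=p['mtx'],p['extrinsics'];o=T[:3,3]
for n,z in [('straightedge',18),('pad',8)]:
    m=optics.masks_of(n,'wrist')
    if not m: continue
    v,u=np.nonzero(m[0]['region'])
    a=np.c_[u-K[0,2],v-K[1,2]]/K[0,0];r=np.hypot(*a.T);d=np.c_[a/r[:,None]*np.sin(r)[:,None],np.cos(r)]@T[:3,:3].T
    X=(o+d*((z-o[2])/d[:,2])[:,None])[:,:2]
    print(n,m[0]['confidence'],cv2.minAreaRect(X.astype(np.float32)))
p=optics.snapshot('scene')
for n,z in [('straightedge',18),('pad',8),('wood_rule',10)]:
    m=optics.masks_of(n,'scene')
    if m: r=rect(p,m[0]['region'],z);print(n,m[0]['confidence'],r[:3])
    print(optics.mark_of(n,'scene'))
print(ctrl.observe()['clock'])
E
python3 -c "
import cv2;a=cv2.imread('pics/scene7.png')[130:300,30:310];cv2.imwrite('pics/sc7z.png',cv2.resize(a,None,fx=2.8,fy=2.8,interpolation=3))"
```

```text
14.4 [ 536.21469602 -233.82774803  228.60645952] [[-0.0777, 0.997, -0.0015], [0.997, 0.0777, 0.0004], [0.0006, -0.0014, -1.0]] 47.022149950087204 [0.64449834 0.17950078 0.24824055] [0.02003711 0.05699018 0.03943663]
straightedge 0.83 ((535.6204833984375, -220.62062072753906), (25.61244773864746, 281.1947326660156), 4.605553150177002)
pad 0.87 ((536.946044921875, -219.67137145996094), (237.62327575683594, 327.14532470703125), 4.496950149536133)
straightedge 0.55 (array([ 543.00219727, -220.9302063 ]), (41.651878356933594, 279.4190979003906), 3.2710797786712646)
[{'centre': [535.7, -224.4, 9.0], 'confidence': 0.97}]
pad 0.8 (array([ 541.99560547, -219.3729248 ]), (252.20689392089844, 328.6641845703125), 4.617262363433838)
[{'centre': [535.7, -214.8, 1.2], 'confidence': 0.95}]
wood_rule 0.94 (array([495.7901001 , 232.98910522]), (177.68606567382812, 45.05609130859375), 81.84475708007812)
[{'centre': [496.1, 245.6, 7.3], 'confidence': 0.78}]
14.9
```

View pics/sc7z.png

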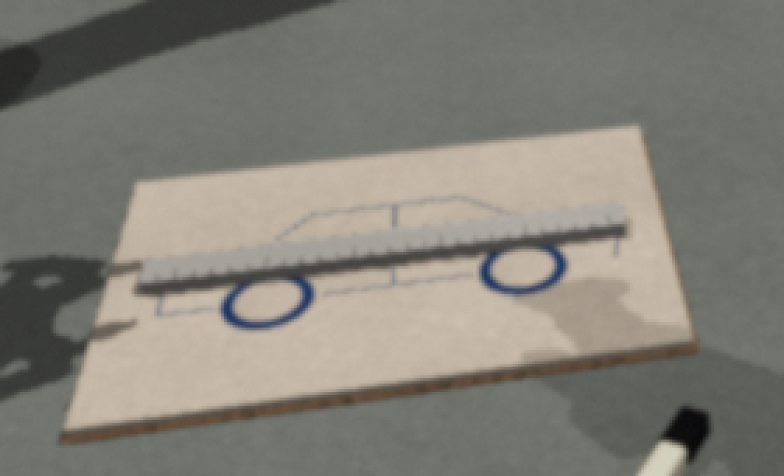

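View pics/wrist7.png

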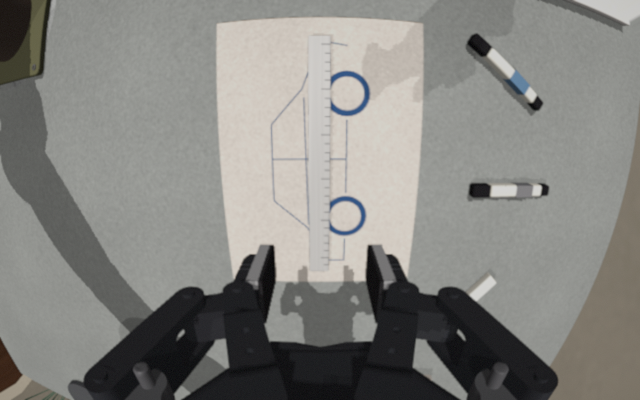

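The bar lies flat and centred on the pad (columns 309–330 in the wrist view), and the gripper is clear of it at z ≈ 229.

```bash
python3 -c "
from cell import ctrl
s=ctrl.observe();print(max(abs(x) for x in s['dq']),s['ft_force']);print(ctrl.job_done())"
```

```text
0.23626277458119724 [-0.61193338 -0.19464671  0.22514268]
the job is handed in; nothing more can be done
None
```

The straightedge is lying flat along the middle of the sketch pad, and I handed the job in at about 15 s of the 38 s allowed.

**How it went:** I gripped the bar just past its middle, towards the lip, and tipped its open end up about 8.5°. I drew it out along its own axis until the tail cleared the lip, levelled it and turned it to the pad's direction. It was lowered in sub-millimetre steps, peaking at about 6 N upward on the tool, before release. The gripper then rose to about 230 mm.

**Last checks:**
- **Placement:** the wrist camera put the bar about 1–1.5 mm from the pad's centre in each direction, and 0.1° from parallel to its long sides.
- **Wooden rule:** it measured within about 0.5 mm along its length and 0.1° of where it began by the scene camera's mask. The same mask read 3.4 mm different sideways, which is within what the networks scatter. The pictures show no visible movement.

**Readings that disagreed:**
- **Scene-camera network:** it put the bar's centre about 10 mm from the pad's along the length, and its mask showed a 1.3° angle difference. That mask includes the bar's side face. The wrist measurement and the pictures don't support either figure.
- **Finger gap:** it read about 21.5 mm on the 24 mm bar throughout, but the hold was firm.
- **Floor contact:** the fingertips pressed lightly on the tray floor, about 12 N, while closing on the bar.

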